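Clip the oil colour-standard slide onto the light box

ROBOT

A 6-joint arm with a two-finger parallel gripper is mounted at the origin on the work surface. World frame = base frame: x ahead of the robot, y to its left, z up, the work surface at z = 0. Lengths are in mm, angles in rad, forces in N, time in s.
With the tool pointing down it reaches from about 350 to 975 mm from the base axis. Payload 7.1 kg.
Tool frame: the origin (TCP) lies midway between the tips of the shut fingers; the grasp point (between the pads) lies 19 mm behind it (ctrl.hold_point_z is the distance from the TCP to the grasp point, in mm); x points along the fingers, y is the direction in which the jaws open and shut, and the axes are right-handed (so a half turn about x gives the same grasp; the last joint's range is limited). The gripper opens to 88 mm and grips with 3 to 60 N. Pads are 20 mm wide; open, the fingers measure 115 mm over their backs; the gripper's body (75 mm by 178 mm) begins 61 mm behind the grasp point.
Start: joints at [-1.19, 0.423, 1.63, -0, 1.089, -0.019], TCP at [243.287, -575.687, 197.775] pointing down, gripper open.
Joint ranges: [-3, 3], [-0.9, 2.11], [0.09, 2.58], [-1.31, 4.45], [0.11, 2.69], [-2.54, 2.54]. Speed limits (rad/s): [2.39, 2.39, 3.01, 3.14, 3.14, 3.14].

INTERFACE

Orientations are given as a rotation vector (axis times angle).
In Python, from workcell import ctrl, get_image, calibration gives the robot as it stands.
- The arm moves only by the tool move_arm, never from a script. Its argument "rows" is a list of rows, each a list of 5 numbers: the shift along the world's x, y, z in mm, then the turn about the world's z in rad, then the closure, from -1 (fully open) to 1 (shut). In form: [[tx, ty, tz, roll, jaw], ...]. A call has 1 to 12 rows; each row is the pose to reach, as a shift and turn from the pose measured when the call began; what a row does not reach only later rows make up. A row lasts 1/8 s, in which the tool goes at most 62.5 mm and 10.7 degrees, less where a joint would pass 70% of its speed; a pose out of reach is approached as far as the arm can. A call with a gripper value outside its range is refused whole. The fingers move at their own pace and stop on an object; the grip force is fixed at half the most. Time passes only in rows, so rows that repeat a pose let the fingers close. It gives the time, the measured TCP pose, the force and the opening at its end, in the units of the state.
- ctrl.get_obs(): the state, without advancing time (a new reading comes with each control period).
- get_image(name): name is "scene" or "top" or "wrist"; returns the picture (420x560x3 uint8, blue, green, red); there is no depth.
- calibration(name): a dict with "fx", "fy", "cx", "cy" (pixels), "D" ([k1, k2, p1, p2, k3] as OpenCV has them; the pictures are not rectified), "view" (4x4, takes a point from world to camera coordinates); the wrist camera has in their place "T_tool_cam" (4x4, takes a point from camera to tool coordinates, whose origin is the TCP and whose axes are the tool frame's). Camera axes: x right, y up, looking along -z (the intrinsics and any distortion apply to the point x, -y, -z); pixel columns grow to the right and rows downward; lengths in mm; the calibration is good to about 2 mm. A picture is of the moment at which its call begins: read the wrist's pose just before it. calibration takes no time and is no camera call.
- ctrl.close_job(): hands the job in, once; it reports no verdict.
The state is a dict: "t": time; "qpos": joint angles; "qvel": joint speeds; "joint_torque": joint torques, N m; "ee_pos": TCP position; "orientation": TCP orientation; "ft_force": force on the tool from outside, world axes, zero at the start; "moment": the same for the moment, N m; "width": finger opening in mm.
Only numpy, scipy, OpenCV 4.12 (cv2) and the standard library are available. Lean on these libraries where they do the work, as an engineer would, in place of code of your own. Each camera call takes 0.05 s, during which the arm holds its last target.

TASK

Load the amber colour-standard slide on the light box so the oil sample can be compared with it: with one fingertip press the spring clip's red paddle down and keep it down, and with the other fingertip push the slide by its upright tab along the guide, under the raised clip, until it is fully home against the end stop. Only then let the clip come down on the slide and move clear. Only press and push: do not pick up the slide, and leave the sample cell, the oil bottle and the jar where they stand.

Things in the scene. Friction and masses are not known exactly. Their poses are not given: they have to be found in the camera images.
- lightbox: Fixed grey light box, 230 (x) x 210 (y) x 45 mm high with a white lit panel on top; origin at the centre of its underside, z up. The slide's guide runs along its +x axis at y = 0, between two aluminium rails 4 mm high (x -82 to 14, inner faces at y +-21.5, 5 thick). The slide is pushed towards +x. Sizes in mm; heights below are above the panel.
- stop (a point): Foot of the end stop's face on the guide's centre line, at panel height: x = 14, y = 0 in the light box frame; axes as the light box. The stop is an aluminium bar 9 high, 53 long, 7 thick.
- clip (a joint): Opening angle of the spring clip, rad. 0: at rest, lip on the panel, blocking the guide. About 0.19: lip resting on the slide. Above 0.26: lip clear of the slide. 0.42: well open, lip about 11 mm up, paddle level. 0.60: its limit. The spring always closes it; the middle of the paddle needs about 1 N to begin, 5 N at 0.42, 7 N at the limit.
- paddle (a point): Centre of the top face of the clip's red paddle, a flat plate 56 (along the box's x) x 32 mm; press it anywhere, a finger can slide along it. Box frame: x = -16 (plate x -44 to 12), y about 59. At rest it slopes up outwards by 24 deg, centre 21 mm above the panel; at 0.42 rad it is level, 9 mm above the panel, spanning y 44 to 76.
- lip (a point): Lower edge of the clip's turned-down lip (14 mm wide along x, 3 thick), at x = 0, y = 8 in the light box frame; on the panel when at rest.
- slide: Loose slide, 40 g: black frame 45 (x) x 40 (y) x 5 mm with four amber windows; along its rear edge an upright tab, x -22.5 to -18.5, 30 wide, top 19 above the underside. Origin: centre of underside, +x to its front edge. Starts in the guide, aligned, front edge 4 to 16 mm short of the clip's leaf. Home: front edge on the stop, origin at x = -8.5, y about 0 in the box frame.
- cell: Sealed round sample cell of amber glass, 43 mm diameter, 16 high, standing on the panel beyond the end stop; origin at the centre of its underside.
- bottle: Filled oil bottle with a red cap, 75 mm diameter, 232 high, standing on the bench beside the light box; origin at the centre of its underside.
- jar: Squat amber sample jar with a blue cap, 60 mm diameter, 75 high, standing on the bench beside the light box; origin at the centre of its underside.
- hinge (a point): Centre of the clip's hinge pin, which lies along the light box's x: x = 0, y = 33 in its frame, 13 mm above the panel. Dark bracket 17 high, x -14 to 14, y 27 to 39. The clip's steel leaf (14 wide, x -7 to 7) reaches from here over the guide to its lip; the red paddle is on the other (+y) side, outside the guide.
There are look-alikes about, which are no part of the job. Of the things like the slide, leave any that is green, pink or turquoise; of the rest the larger one is meant.

How it is judged:
By the outcome, as a careful person would: the job done as asked, in the order asked, and still so for the second after the job is handed in, with the robot touching nothing.
It also fails if it takes over 45 s, if anything falls off the work surface, if the arm or the gripper's body presses on something with over 40 N, if the wrist force passes 120 N, or if a joint passes its speed limit or range.

## Working session

There is one attempt and no reset: what is moved stays moved. The work goes in short steps, Python scripts to look and compute and a tool call to move; the robot and the scene stay as the last step left them, time stands still between calls to the robot, and variables do not carry over. Pictures are saved under pics/ and viewed, and the job is handed in when it is done.

Besides the shell and the picture viewer there is one more tool, called after "Emit:" by a JSON object that holds its "fn" and its "kwargs". move_arm: Moves the arm, as the interface text tells. Its arguments: {"type":"object","properties":{"rows":{"type":"array"}},"required":["rows"]}

```bash
ls; mkdir -p pics; python3 - <<'E'
from workcell import ctrl,get_image,calibration
import cv2
o=ctrl.get_obs();print(o)
for n in("scene","top","wrist"):
    cv2.imwrite(f"pics/{n}0.png",get_image(n)); print(n,calibration(n))
print(ctrl.hold_point_z)
E
```

```text
pics
{'t': 0.0, 'qpos': array([-1.19000617e+00,  4.23830932e-01,  1.63067509e+00, -7.00956094e-06,
        1.08858016e+00, -1.89831867e-02]), 'qvel': array([ 0.00074134, -0.00065127, -0.00027852,  0.00056449, -0.00040764,
        0.00047031]), 'joint_torque': array([-9.42471888e-05, -5.44628763e+01, -2.73667163e+01,  6.43125409e-02,
        2.25702964e-02, -1.22394067e-04]), 'ee_pos': array([ 243.07154555, -575.16569809,  197.01376138]), 'orientation': array([ 2.00209127,  0.40716769, -2.00265274]), 'ft_force': array([ 0.22813573, -0.06753788,  0.48130651]), 'moment': array([ 0.01774217,  0.07258592, -0.00787912]), 'width': 87.60838609599469}
scene {'fx': 386.09351085177127, 'fy': 386.09351085177127, 'cx': 281.5103871601278, 'cy': 210.73834942435946, 'D': array([-0.07021506,  0.        ,  0.        ,  0.        ,  0.        ]), 'view': array([[ 2.70040224e-01,  9.62837111e-01, -4.79316901e-03,
        -1.76085344e+02],
       [-6.53941363e-01,  1.87055661e-01,  7.33055846e-01,
         2.95743336e+02],
       [ 7.06709962e-01, -1.94820113e-01,  6.80151566e-01,
        -1.17028210e+03
[... 480 characters left out ...]
303e-02,  9.87857165e-01,
        -9.42468117e+02],
       [ 0.00000000e+00,  0.00000000e+00,  0.00000000e+00,
         1.00000000e+00]])}
wrist {'fx': 297.2799279330972, 'fy': 297.2799279330972, 'cx': 278.60223752518607, 'cy': 207.9116034532291, 'D': array([-0.03570307,  0.        ,  0.        ,  0.        ,  0.        ]), 'T_tool_cam': array([[ 1.52623345e-03,  2.57957280e-01, -9.66155118e-01,
        -1.87820482e+02],
       [ 9.99997604e-01,  1.12260939e-03,  1.87942394e-03,
         6.22831679e-01],
       [ 1.56942590e-03, -9.66155671e-01, -2.57954949e-01,
        -6.96660881e+01],
       [ 0.00000000e+00,  0.00000000e+00,  0.00000000e+00,
         1.00000000e+00]])}
18.700000000000003
```

View pics/scene0.png

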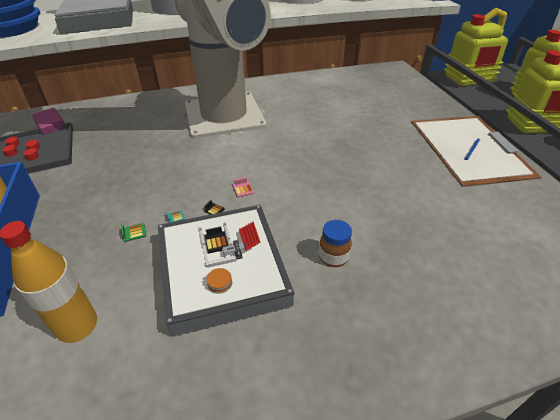

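View pics/top0.png

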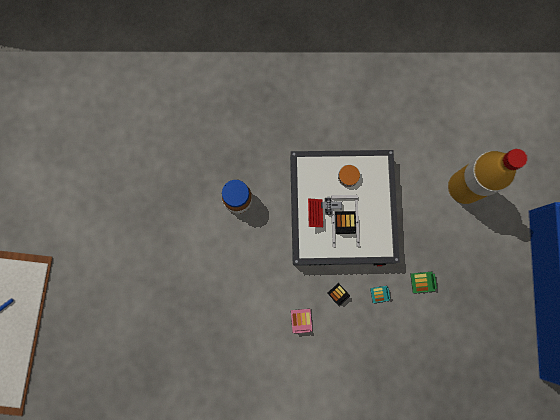

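View pics/wrist0.png

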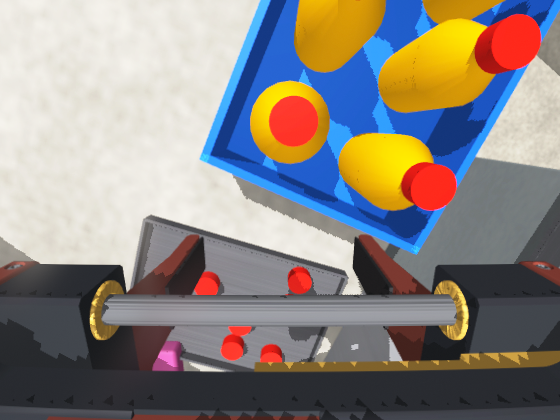

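```bash
python3 - <<'E'
import cv2
im=cv2.imread("pics/top0.png")
cv2.imwrite("pics/top0c.png",cv2.resize(im[140:340,270:450],None,fx=3,fy=3,interpolation=cv2.INTER_CUBIC)[:600])
im=cv2.imread("pics/scene0.png")
cv2.imwrite("pics/scene0c.png",cv2.resize(im[175:335,110:310],None,fx=3.7,fy=3.7,interpolation=cv2.INTER_CUBIC))
E
```

```text
(no output)
```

View pics/top0c.png

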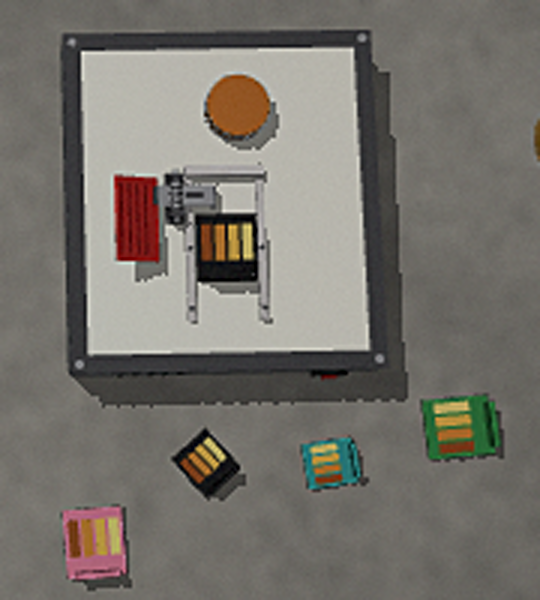

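View pics/scene0c.png

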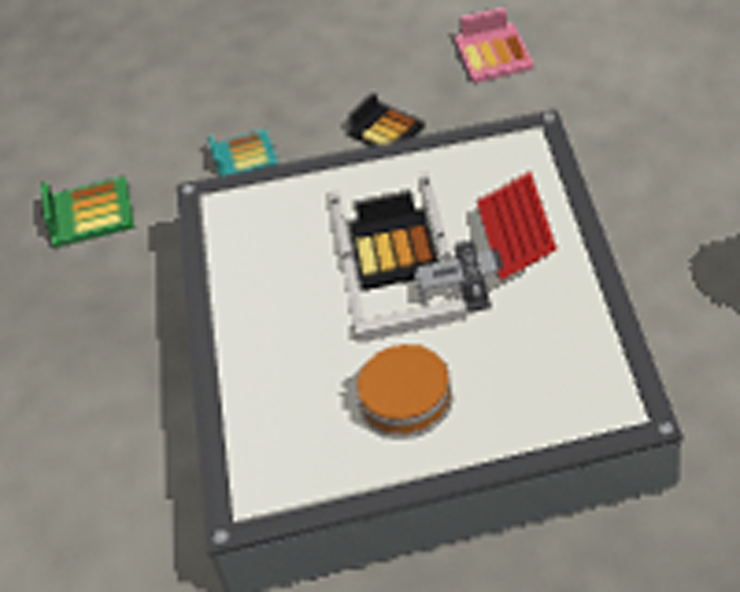

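```bash
cat >h.py <<'E'
import numpy as np,cv2
from scipy.optimize import least_squares
from scipy.spatial.transform import Rotation as R
from workcell import ctrl,get_image,calibration
def proj(c,P):
    P=np.atleast_2d(P).astype(float); V=c['view']
    p=P@V[:3,:3].T+V[:3,3]; p=p*[1,-1,-1]
    K=np.array([[c['fx'],0,c['cx']],[0,c['fy'],c['cy']],[0,0,1]])
    return cv2.projectPoints(p,np.zeros(3),np.zeros(3),K,c['D'])[0][:,0]
def box2w(b,P):
    P=np.atleast_2d(P).astype(float); x,y,a=b
    ca,sa=np.cos(a),np.sin(a)
    return np.c_[x+ca*P[:,0]-sa*P[:,1],y+sa*P[:,0]+ca*P[:,1],P[:,2]+45]
def wristcal(o):
    c=dict(calibration('wrist')); T=np.eye(4); T[:3,:3]=R.from_rotvec(o['orientation']).as_matrix(); T[:3,3]=o['ee_pos']
    c['view']=np.linalg.inv(T@c['T_tool_cam']); return c
E
cat >fit.py <<'E'
from h import *
ct,cs=calibration('top'),calibration('scene')
B=np.array([[115,105,0],[115,-105,0],[-115,-105,0],[-115,105,0]])
t=np.array([[64,33],[369,31],[384,369],[70,373]]);t=(t+.5)/3-.5+[270,140]
s=np.array([[683,437],[213,552],[180,185],[550,113]]);s=(s+.5)/3.7-.5+[110,175]
def f(p,w):
    W=box2w(p,B);r=[]
    if 't' in w:r.append(proj(ct,W)-t)
    if 's' in w:r.append(proj(cs,W)-s)
    return np.concatenate(r).ravel()
for w in('t','s','ts'):
    q=least_squares(f,[560,-50,0],args=(w,),x_scale=[10,10,.1]);print(w,q.x.round(4),f(q.x,w).round(1))
b=q.x
print(box2w(b,[[14,0,0],[-16,59,21],[-115,0,0]]))
E
python3 fit.py
python3 -c "
from h import *
print(R.from_rotvec(ctrl.get_obs()['orientation']).as_matrix().round(3))"
```

```text
t [ 5.953811e+02 -1.014534e+02  5.400000e-03] [-0.5  0.1  0.4  0.   0.8  0.  -0.7 -0.1]
s [ 5.984607e+02 -1.009973e+02  1.900000e-02] [ 0.4 -0.4 -0.7  0.6 -1.3  0.1  1.7 -1.3]
ts [ 5.967681e+02 -1.011583e+02  1.250000e-02] [-1.  -0.2 -0.2 -1.   1.  -1.1 -0.5 -0.5 -0.3 -0.7 -1.4 -0.6 -1.  -0.7
  1.9 -1.7]
[[ 610.76696349 -100.98378345   45.        ]
 [ 580.03364417  -42.36242997   66.        ]
 [ 481.77699154 -102.59224163   45.        ]]
[[-0.     0.389 -0.921]
 [ 0.001 -0.921 -0.389]
 [-1.    -0.001  0.   ]]
```

```bash
cat >>h.py <<'E'
def ray(c,uv,z):
    K=np.array([[c['fx'],0,c['cx']],[0,c['fy'],c['cy']],[0,0,1]])
    n=cv2.undistortPoints(np.array([[uv]],float),K,c['D'])[0,0]
    V=c['view']; d=V[:3,:3].T@np.array([n[0],-n[1],-1]); o=-V[:3,:3].T@V[:3,3]
    return o+d*(z-o[2])/d[2]
def w2box(b,P):
    P=np.atleast_2d(P); d=P[:,:2]-b[:2]; ca,sa=np.cos(b[2]),np.sin(b[2])
    return np.c_[ca*d[:,0]+sa*d[:,1],-sa*d[:,0]+ca*d[:,1],P[:,2]-45]
E
python3 - <<'E'
from h import *
b=[596.5,-101.2,.010]
c=calibration('top')
for n,p,z in(('front',(227,213),50),('rear base?',(227,281),47),('railL',(190,321),49),('stop',(225,180),54),('padIn',(157,260),60),('padOut',(115,177),72)):
    uv=(np.array(p)+.5)/3-.5+[270,140]; print(n,w2box(b,ray(c,uv,z)).round(1))
for n,p in(('jar',(240,205)),('bottle',(462,190)),('cell',(349,176))):
    print(n,ray(c,p,0).round(0))
E
```

```text
front [[-11.8  -2.6   5. ]]
rear base? [[-57.   -1.3   2. ]]
railL [[-83.3  24.3   4. ]]
stop [[ 9.7 -1.4  9. ]]
padIn [[-44.  46.  15.]]
padOut [[ 9.4 73.  27. ]]
jar [606. 110.   0.]
bottle [ 636. -360.    0.]
cell [ 667. -121.    0.]
```

Emit:
{"fn": "move_arm", "kwargs": {"rows": [[40,60,0,-0.16,-0.35],[80,110,0,-0.32,-0.35],[120,160,0,-0.48,-0.35],[160,210,0,-0.64,-0.35],[200,260,0,-0.8,-0.35],[240,320,0,-0.97,-0.35],[270,380,0,-0.97,-0.35],[300,440,0,-0.97,-0.35],[302,490,0,-0.97,-0.35],[302,505,0,-0.97,-0.35],[302,505,0,-0.97,-0.35]]}}

```text
t: 1.52
ee_pos: [545.2, -68.0, 197.0]
orientation: [-1.9, 0.552, 1.9]
ft_force: [-0.4, -0.1, -0.2]
width: 58.7
```

```bash
python3 - <<'E'
from h import *
o=ctrl.get_obs(); im=get_image('wrist'); cv2.imwrite('pics/w1.png',im)
print(o['qpos'].round(3),o['ee_pos'],o['width']);M=R.from_rotvec(o['orientation']).as_matrix();print(M.round(3))
np.savez('w1.npz',pos=o['ee_pos'],ori=o['orientation'])
cv2.imwrite('pics/t1.png',cv2.resize(get_image('top')[140:340,270:450],None,fx=3,fy=3,interpolation=cv2.INTER_CUBIC))
cv2.imwrite('pics/w1b.png',cv2.resize(im,(784,588),interpolation=cv2.INTER_CUBIC))
E
```

```text
[-1.460e-01  3.140e-01  1.799e+00  1.000e-03  1.029e+00  1.990e+00] [545.15731586 -67.98643356 196.9675227 ] 58.69820105041904
[[ 0.    -0.537 -0.844]
 [ 0.001 -0.844  0.537]
 [-1.    -0.001  0.001]]
```

View pics/w1b.png

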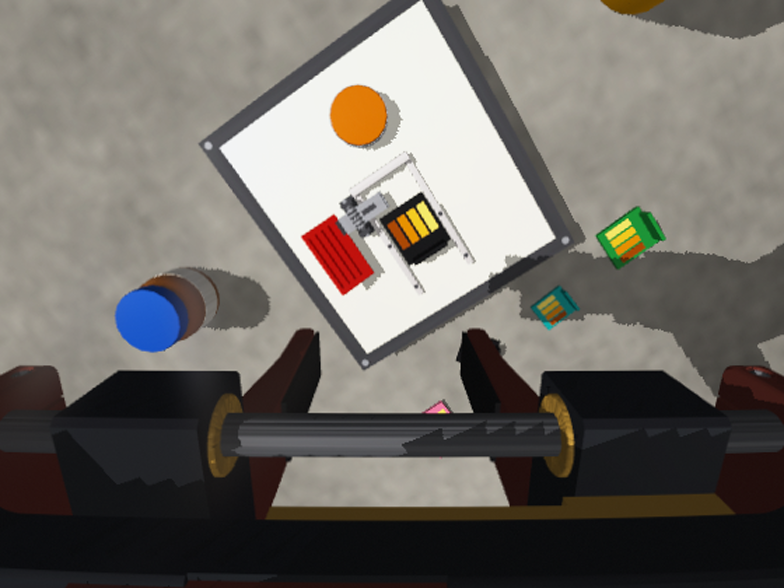

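View pics/t1.png

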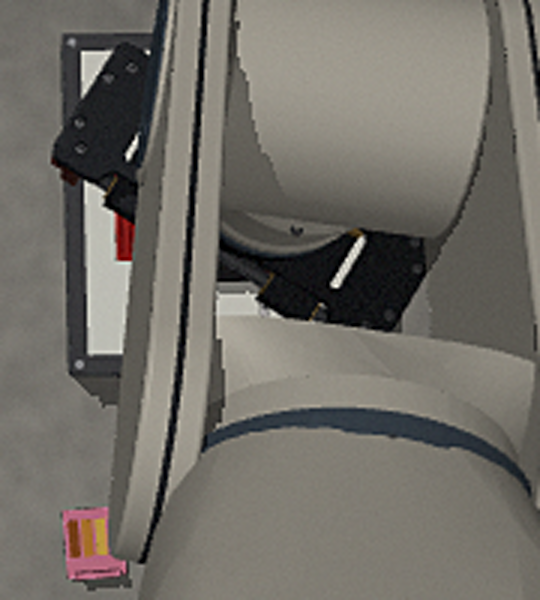

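```bash
python3 - <<'E'
import cv2
im=cv2.imread('pics/w1.png')
cv2.imwrite('pics/w1c.png',cv2.resize(im[95:215,200:350],None,fx=5,fy=5,interpolation=cv2.INTER_CUBIC))
cv2.imwrite('pics/w1d.png',cv2.resize(im[0:270,135:425],None,fx=2.2,fy=2.2,interpolation=cv2.INTER_CUBIC))
E
```

```text
(no output)
```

View pics/w1c.png

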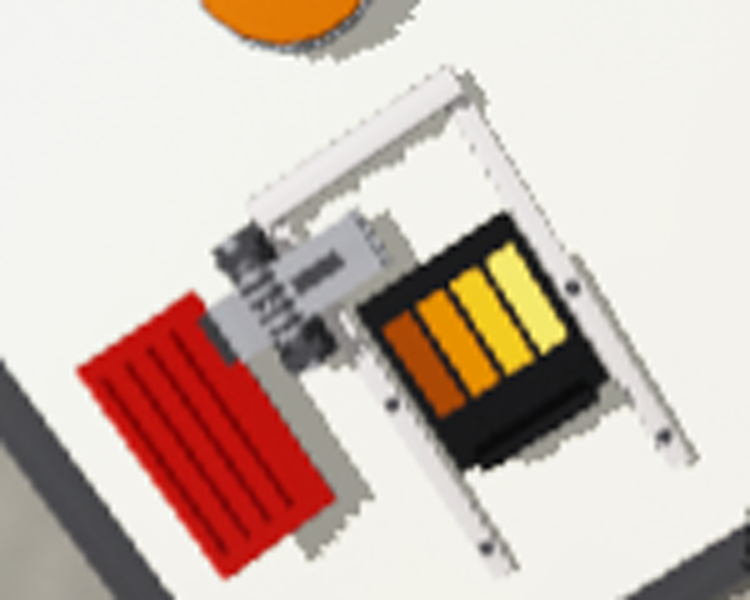

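View pics/w1d.png

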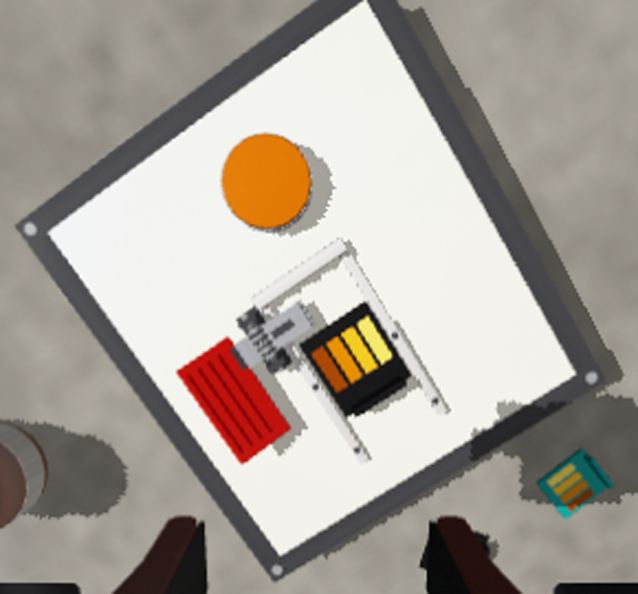

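```bash
cat >fitw.py <<'E'
from h import *
d=np.load('w1.npz'); c=wristcal(dict(ee_pos=d['pos'],orientation=d['ori']))
D=lambda p:(np.array(p)+.5)/2.2-.5+[135,0]
C=lambda p:(np.array(p)+.5)/5-.5+[200,95]
L=[((115,105,0),D((17,226))),((-115,105,0),D((276,582))),((-115,-105,0),D((609,377))),
((-82,26.5,4),C((498,578))),((-82,21.5,4),C((520,568))),((-82,-21.5,4),C((683,467))),((-82,-26.5,4),C((697,458))),
((21,-26.5,9),C((443,66))),((14,-26.5,9),C((470,88))),
((12,73.6,27.5),C((77,370))),((-44,73.6,27.5),C((225,580))),((-44,44.4,14.5),C((334,495))),((12,44.4,14.5),C((195,290)))]
P=np.array([l[0] for l in L],float);U=np.array([l[1] for l in L])
f=lambda p:(proj(c,box2w(p,P))-U).ravel()
q=least_squares(f,[596,-101,.01],x_scale=[10,10,.1],loss='soft_l1');b=q.x
print(b.round(4));print(f(b).reshape(-1,2).round(1).tolist())
for p,z in(((508,210),5),((358,308),5),((467,467),5),((607,380),5)):print(w2box(b,ray(c,C(p),45+z)).round(1))
E
python3 fitw.py
```

```text
[ 5.952524e+02 -1.016780e+02  1.780000e-02]
[[-0.9, 0.4], [0.2, -0.2], [-0.9, 0.6], [0.2, 0.1], [-0.6, -0.2], [-1.6, 0.1], [-0.7, -0.5], [1.4, -1.0], [-0.4, 0.4], [0.1, -0.2], [1.1, 0.5], [1.9, 0.4], [0.7, -0.8]]
[[-12.  -20.4   5. ]]
[[-11.6  19.    5. ]]
[[-55.3  18.3   5. ]]
[[-56.  -18.9   5. ]]
```

Emit:
{"fn": "move_arm", "kwargs": {"rows": [[-5.5,-5.5,-40,0,-0.35],[-5.5,-5.5,-80,0,-0.35],[-5.5,-5.5,-110,0,-0.35],[-5.5,-5.5,-112,0,-0.35],[-5.5,-5.5,-112,0,-0.35]]}}

```text
t: 2.25
ee_pos: [539.9, -76.9, 85.8]
orientation: [-1.898, 0.556, 1.897]
ft_force: [0.3, -0.5, 0.6]
width: 59.4
```

```bash
python3 - <<'E'
from h import *
o=ctrl.get_obs(); im=get_image('wrist'); print(o['ee_pos'],o['ft_force'],o['width'])
np.savez('w2.npz',pos=o['ee_pos'],ori=o['orientation']);cv2.imwrite('pics/w2.png',im)
cv2.imwrite('pics/w2b.png',cv2.resize(im[100:400,100:500],None,fx=1.9,fy=1.9,interpolation=cv2.INTER_CUBIC))
cv2.imwrite('pics/s2.png',cv2.resize(get_image('scene')[160:310,150:310],None,fx=4,fy=4,interpolation=cv2.INTER_CUBIC))
E
```

```text
[539.93792666 -76.87112958  85.76187563] [ 0.34991299 -0.5106571   0.62028452] 59.41548986669046
```

View pics/w2b.png

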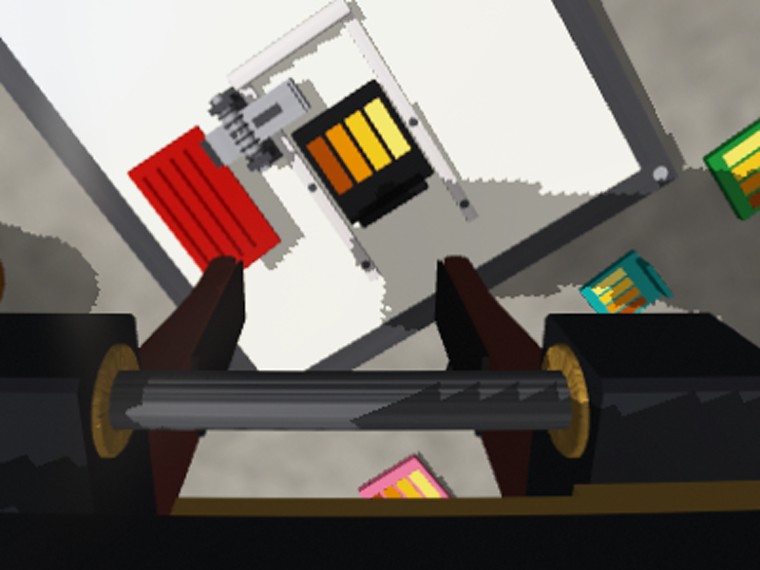

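View pics/s2.png

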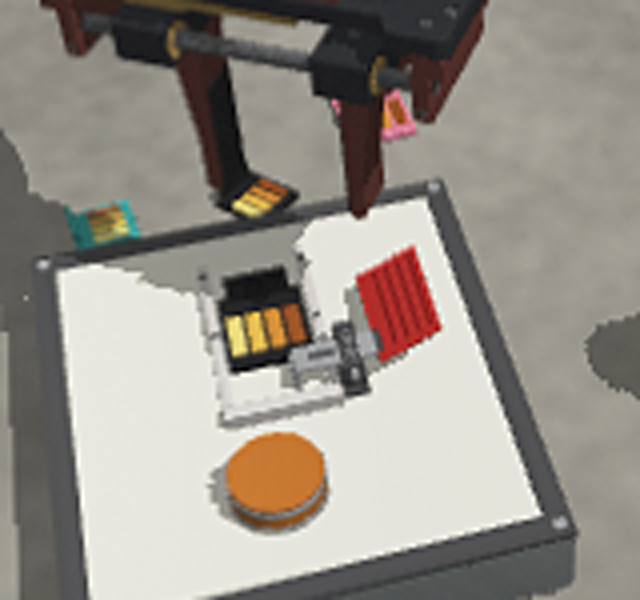

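```bash
python3 - <<'E'
from h import *
o=ctrl.get_obs();print(o['ee_pos'],o['qvel'].round(4),o['width'],R.from_rotvec(o['orientation']).as_matrix().round(3).tolist())
d=np.load('w2.npz'); c=wristcal(dict(ee_pos=d['pos'],orientation=d['ori']));M=R.from_rotvec(d['ori']).as_matrix()
im=cv2.resize(cv2.imread('pics/w2.png')[200:330,170:390],None,fx=3.4,fy=3.4,interpolation=cv2.INTER_CUBIC)
for y in(29.7,29.7+13.5):
  for s in(1,-1):
    for z in(-10,10):
      for x in (0,-20):
        uv=proj(c,d['pos']+M@[x,s*y,z])[0];p=(uv-[170,200]+.5)*3.4;print(x,s*y,z,uv.round(1))
        cv2.circle(im,tuple(int(v) for v in p),3,(0,255,0) if x==0 else (255,0,255),-1)
cv2.imwrite('pics/w2c.png',im)
b=[595.3,-101.7,.016];print(w2box(b,d['pos'])); 
E
```

```text
[540.52010876 -76.53885845  86.42977896] [ 0.0078 -0.0045  0.0017  0.     -0.003  -0.0004] 59.338824107467886 [[0.003, -0.539, -0.842], [0.0, -0.842, 0.539], [-1.0, -0.002, -0.002]]
0 29.7 -10 [322.4 222.5]
-20 29.7 -10 [327.1 232.8]
0 29.7 10 [321.3 250.5]
-20 29.7 10 [325.7 263.4]
0 -29.7 -10 [232.9 222.6]
-20 -29.7 -10 [227.9 232.9]
0 -29.7 10 [234.1 250.6]
-20 -29.7 10 [229.4 263.5]
0 43.2 -10 [342.7 222.5]
-20 43.2 -10 [349.6 232.7]
0 43.2 10 [341.  250.4]
-20 43.2 10 [347.5 263.3]
0 -43.2 -10 [212.6 222.6]
-20 -43.2 -10 [205.4 232.9]
0 -43.2 10 [214.4 250.6]
-20 -43.2 10 [207.6 263.4]
[[-54.95774217  25.71144777  40.76187563]]
```

View pics/w2c.png

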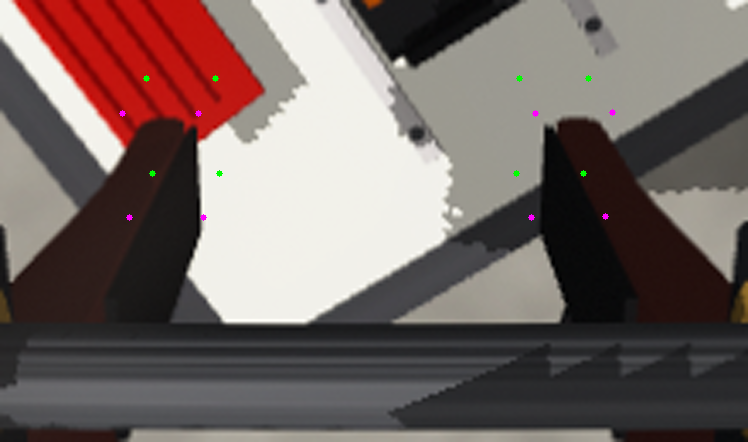

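```bash
python3 - <<'E'
from h import *
d=np.load('w2.npz'); c=calibration('scene');M=R.from_rotvec(d['ori']).as_matrix()
im=get_image('scene');o=ctrl.get_obs();k=7;x0,y0=195,160
im=cv2.resize(im[y0:y0+80,x0:x0+70],None,fx=k,fy=k,interpolation=cv2.INTER_CUBIC)
for y in(29.7,29.7+13.5):
  for s in(1,-1):
    for z in(-10,10):
      for x in (0,-20):
        uv=proj(c,o['ee_pos']+M@[x,s*y,z])[0];p=(uv-[x0,y0]+.5)*k
        cv2.circle(im,tuple(int(v) for v in p),3,(0,255,0) if x==0 else (255,0,255),-1)
cv2.imwrite('pics/s2c.png',im)
E
```

```text
(no output)
```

View pics/s2c.png

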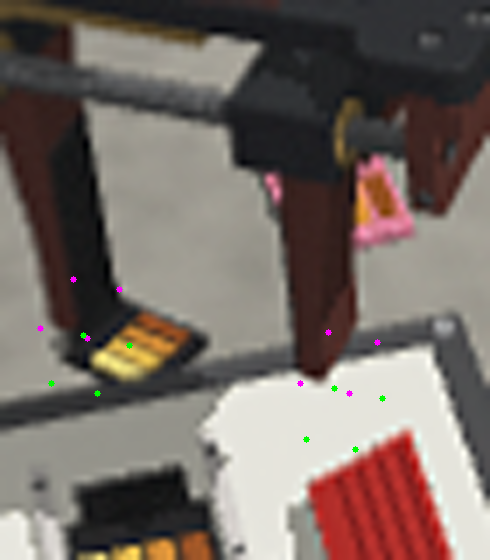

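```bash
python3 - <<'E'
from h import *
d=np.load('w2.npz'); M=R.from_rotvec(d['ori']).as_matrix()
cw=wristcal(dict(ee_pos=d['pos'],orientation=d['ori']));cs=calibration('scene')
print(-cs['view'][:3,:3].T@cs['view'][:3,3])
k=3.4
def tri(w,s):
    w=np.array(w)/k+[170,200]-.5; s=np.array(s)/7+[195,160]-.5
    f=lambda p:np.r_[proj(cw,p)[0]-w,proj(cs,p)[0]-s]
    q=least_squares(f,d['pos']); return (M.T@(q.x-d['pos'])).round(1),f(q.x).round(1)
print(tri((195,127),(297,372)))
print(tri((135,125),(318,382)))
print(tri((547,127),(105,305)))
E
```

```text
[1067.99894781 -113.77345362  578.32881713]
(array([-23.6, -29.7,  -8.9]), array([ 0.1, -0.1,  0.2, -0.2]))
(array([-27.1, -39. , -10.8]), array([ 0.4, -0.5,  1.5, -1.3]))
(array([-30.1,  29.4, -10.8]), array([-1. ,  0.7, -3.6,  1. ]))
```

Emit:
{"fn": "move_arm", "kwargs": {"rows": [[-0.5,3,-5,0,-0.35],[-0.5,3,-10,0,-0.35],[-0.5,3,-14,0,-0.35],[-0.5,3,-18,0,-0.35],[-0.5,3,-18,0,-0.35]]}}

```text
t: 3.02
ee_pos: [539.7, -73.3, 68.0]
orientation: [-1.9, 0.555, 1.896]
ft_force: [0.5, -0.4, -1.3]
width: 59.1
```

```bash
cat > look.py <<'E'
import sys
from h import *
n=sys.argv[1]
o=ctrl.get_obs(); im=get_image('wrist');s=get_image('scene');o2=ctrl.get_obs()
print(o['t'],o['ee_pos'].round(1),o['ft_force'].round(2),o['width'].round(1),'box',w2box([595.3,-101.7,.016],o['ee_pos']).round(1))
np.savez(f'{n}.npz',pos=o['ee_pos'],ori=o['orientation']);cv2.imwrite(f'pics/{n}w_raw.png',im);cv2.imwrite(f'pics/{n}s_raw.png',s)
cv2.imwrite(f'pics/{n}w.png',cv2.resize(im[80:300,150:400],None,fx=2.7,fy=2.7,interpolation=cv2.INTER_CUBIC))
cv2.imwrite(f'pics/{n}s.png',cv2.resize(s[170:300,170:290],None,fx=4.6,fy=4.6,interpolation=cv2.INTER_CUBIC))
E
python3 look.py a
```

```text
Traceback (most recent call last):
  File "look.py", line 5, in <module>
    print(o['t'],o['ee_pos'].round(1),o['ft_force'].round(2),o['width'].round(1),'box',w2box([595.3,-101.7,.016],o['ee_pos']).round(1))
                                                             ^^^^^^^^^^^^^^^^
AttributeError: 'float' object has no attribute 'round'
```

```bash
sed -i "s/o\['width'\].round(1)/round(o['width'],1)/" look.py; python3 look.py a
```

```text
3.125 [540.  -73.4  68.3] [-0.8   0.19 -0.92] 59.4 box [[-54.9  29.2  23.3]]
```

View pics/as.png

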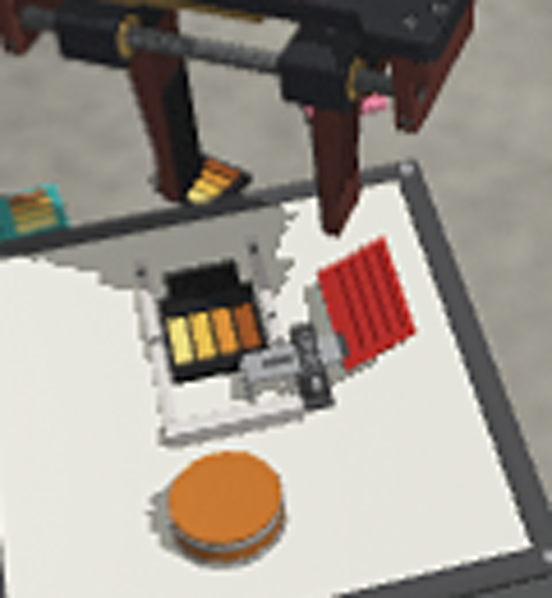

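View pics/aw.png

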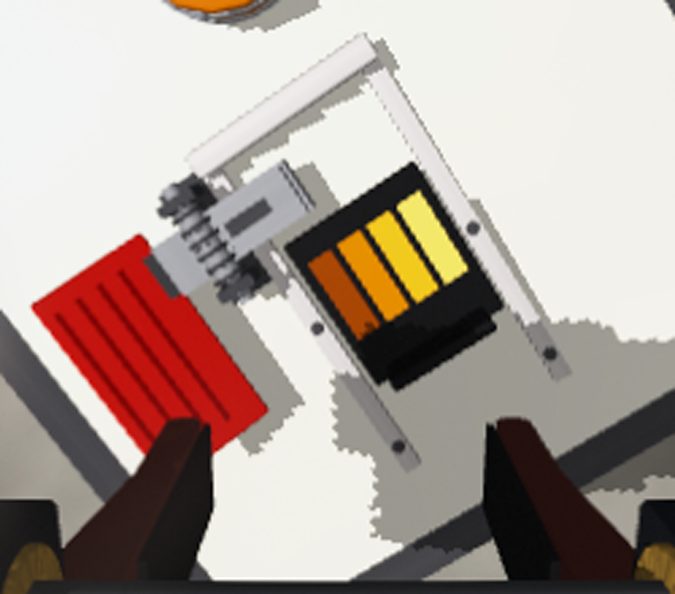

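Emit:
{"fn": "move_arm", "kwargs": {"rows": [[0,0,-4,0,-0.35],[0,0,-8,0,-0.35],[0,0,-12,0,-0.35],[0,0,-14,0,-0.35],[0,0,-14,0,-0.35]]}}

```text
t: 3.85
ee_pos: [539.9, -73.4, 54.3]
orientation: [-1.9, 0.555, 1.896]
ft_force: [0.6, -0.5, -0.2]
width: 59.1
```

```bash
python3 look.py b
```

```text
3.85 [539.9 -73.4  54.3] [ 0.57 -0.46 -0.2 ] 59.1 box [[-54.9  29.2   9.3]]
```

View pics/bs.png

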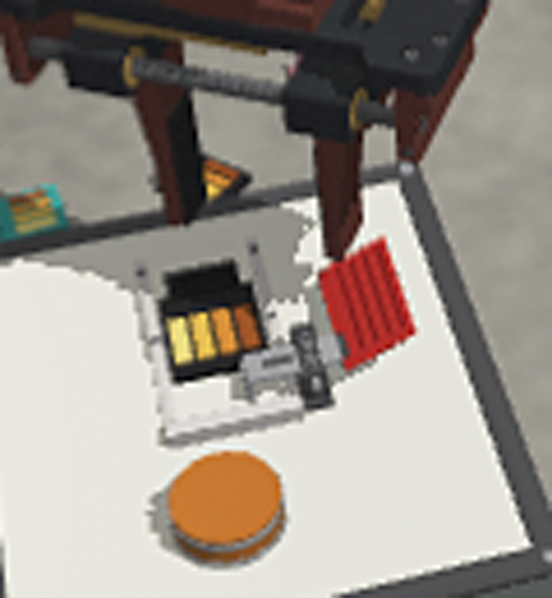

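View pics/bw.png

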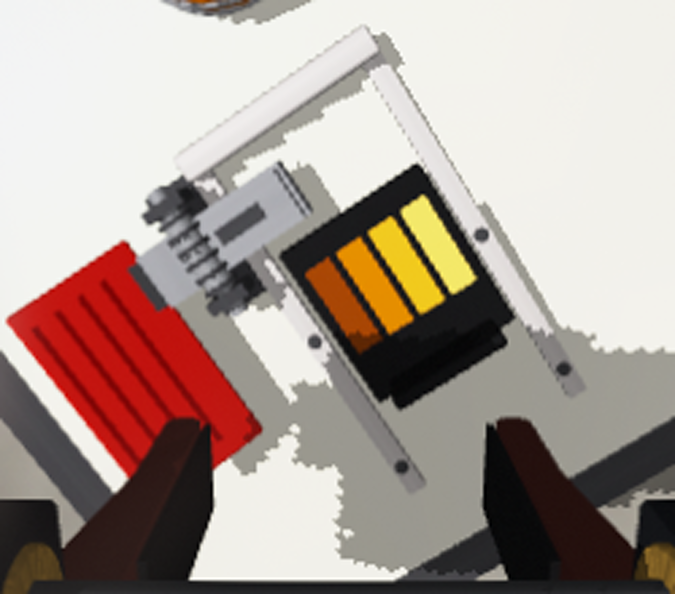

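Emit:
{"fn": "move_arm", "kwargs": {"rows": [[0,0,-2,0,-0.35],[0,0,-4,0,-0.35],[0,0,-6,0,-0.35],[0,0,-8,0,-0.35],[0,0,-8,0,-0.35]]}}

```text
t: 4.58
ee_pos: [540.0, -73.4, 46.3]
orientation: [-1.9, 0.555, 1.896]
ft_force: [0.4, 0.5, 0.7]
width: 59.7
```

```bash
python3 look.py c
```

```text
4.575 [540.  -73.4  46.3] [0.42 0.49 0.66] 59.7 box [[-54.8  29.2   1.3]]
```

View pics/cs.png

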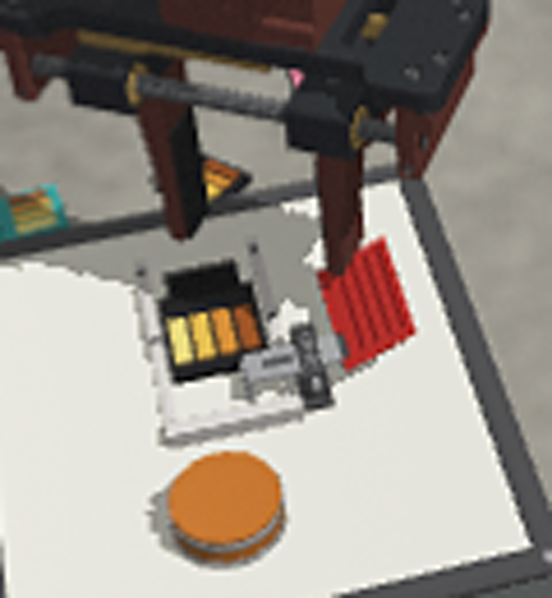

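View pics/cw.png

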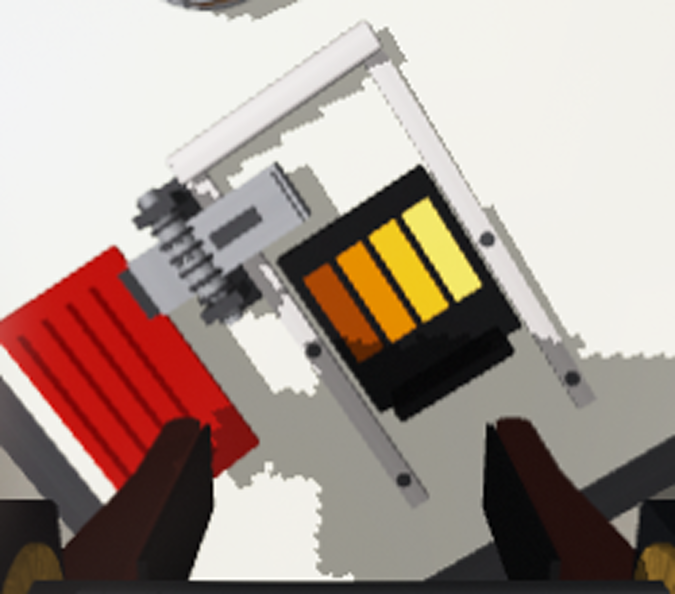

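Emit:
{"fn": "move_arm", "kwargs": {"rows": [[0,0,-1,0,-0.35],[0,0,-2,0,-0.35],[0,0,-3,0,-0.35],[0,0,-4,0,-0.35],[0,0,-4,0,-0.35]]}}

```text
t: 5.3
ee_pos: [540.1, -73.4, 42.4]
orientation: [-1.9, 0.555, 1.895]
ft_force: [-0.3, -0.1, -0.3]
width: 58.9
```

Emit:
{"fn": "move_arm", "kwargs": {"rows": [[0,0,-1,0,-0.35],[0,0,-2,0,-0.35],[0,0,-3,0,-0.35],[0,0,-4,0,-0.35],[0,0,-4,0,-0.35]]}}

```text
t: 5.92
ee_pos: [540.1, -73.4, 38.4]
orientation: [-1.901, 0.555, 1.895]
ft_force: [-0.1, 1.0, 2.1]
width: 59.5
```

```bash
python3 look.py d
```

```text
5.925 [540.1 -73.4  38.4] [-0.14  1.    2.11] 59.5 box [[-54.7  29.2  -6.6]]
```

View pics/ds.png

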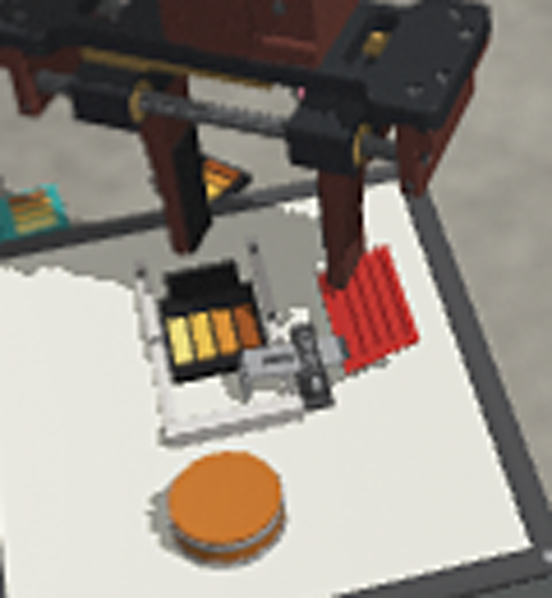

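View pics/dw.png

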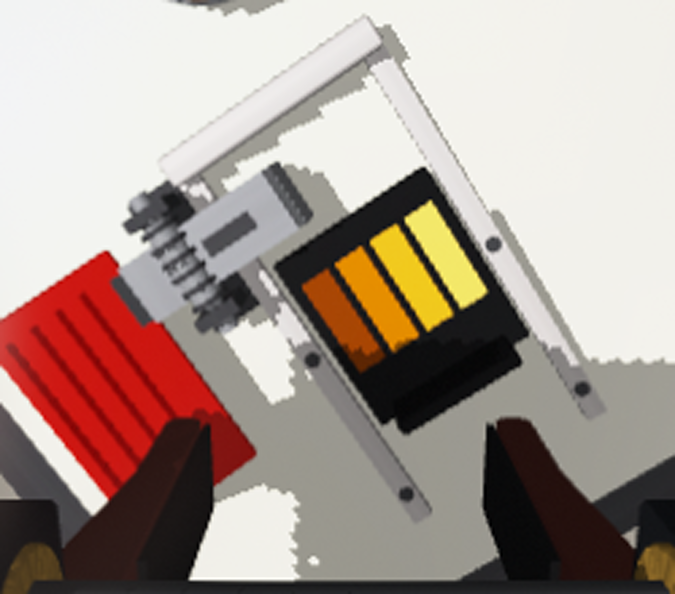

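Emit:
{"fn": "move_arm", "kwargs": {"rows": [[-1,0,-1.5,0,-0.35],[-1,0,-3,0,-0.35],[-1,0,-4.5,0,-0.35],[-1,0,-6,0,-0.35],[-1,0,-7,0,-0.35],[-1,0,-7,0,-0.35]]}}

```text
t: 6.78
ee_pos: [539.4, -73.4, 31.5]
orientation: [-1.901, 0.555, 1.895]
ft_force: [1.9, 1.2, 4.0]
width: 59.2
```

```bash
python3 look.py e
```

```text
6.775 [539.4 -73.4  31.5] [1.91 1.2  4.03] 59.2 box [[-55.4  29.2 -13.5]]
```

View pics/es.png

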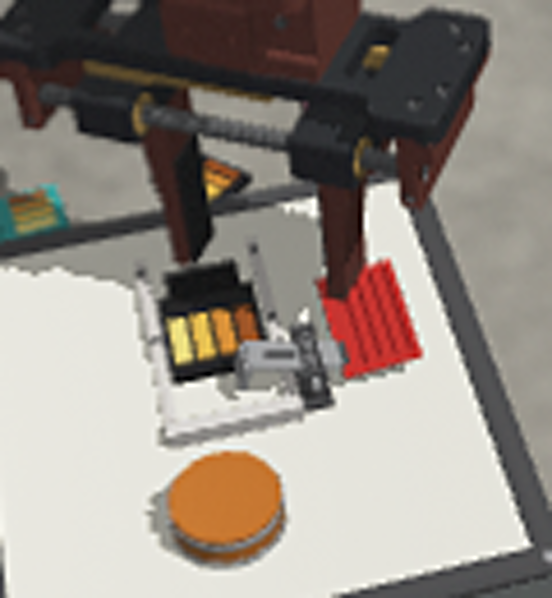

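View pics/ew.png

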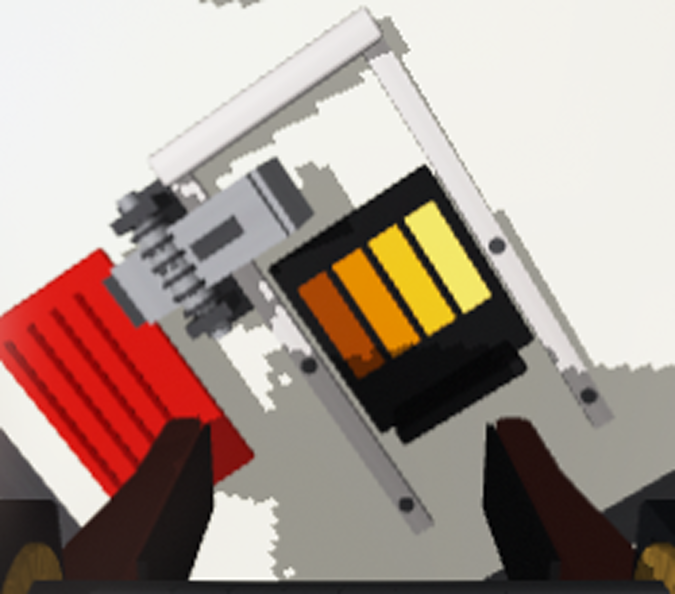

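Emit:
{"fn": "move_arm", "kwargs": {"rows": [[0,0,-1.5,0,-0.35],[0,0,-3,0,-0.35],[0,0,-4,0,-0.35],[0,0,-5,0,-0.35],[0,0,-5,0,-0.35]]}}

```text
t: 7.5
ee_pos: [539.6, -73.9, 26.9]
orientation: [-1.902, 0.555, 1.894]
ft_force: [-1.1, -2.4, 8.8]
width: 59.5
```

```bash
python3 look.py f
```

```text
7.5 [539.6 -73.9  26.9] [-1.12 -2.36  8.8 ] 59.5 box [[-55.3  28.7 -18.1]]
```

View pics/fs.png

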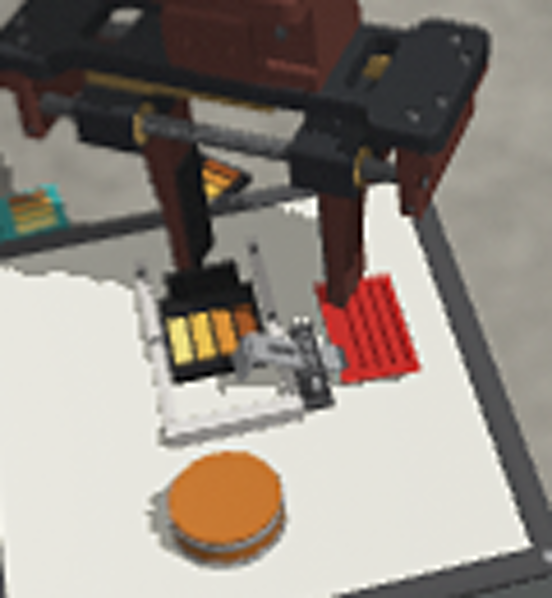

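View pics/fw.png

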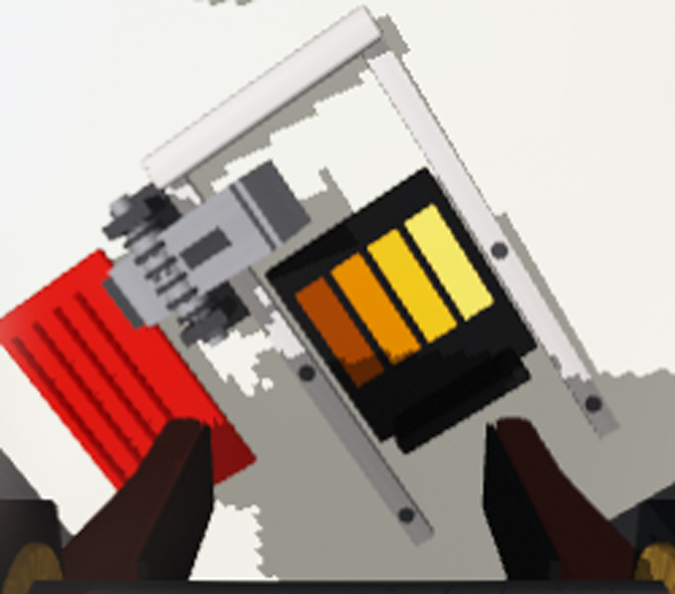

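```bash
cat > ang.py <<'E'
from h import *
def pad(phi):
    d=.42-phi;o=[]
    for x,r in((-44,11),(-44,43),(12,43),(12,11)):
        o.append((x,33+r*np.cos(d)+4*np.sin(d),13+r*np.sin(d)-4*np.cos(d)))
    return np.array(o)
cs=calibration('scene')
def fit(pts,z=4.6,off=(170,170)):
    U=(np.array(pts,float)+.5)/z-.5+off
    # free small shift in box pose to absorb calibration
    f=lambda p:np.r_[(proj(cs,box2w([595.3+p[1],-101.7+p[2],.016],pad(p[0])))-U).ravel(),np.array(p[1:])*.1]
    q=least_squares(f,[.3,0,0]);return q.x.round(3),f(q.x)[:8].round(1)
if __name__=='__main__':
    print('rest',fit([(318,268),(385,238),(415,333),(345,370)]))
    print('e',fit([(317,280),(390,261),(421,357),(345,377)]))
    print('f',fit([(317,287),(388,275),(420,372),(343,381)]))
E
python3 ang.py
```

```text
rest (array([0.063, 1.632, 0.74 ]), array([-0.6,  0.6, -0.1, -0.4,  0.7, -0. , -0. , -0.2]))
e (array([0.375, 2.808, 0.606]), array([-0.5, -0.2, -0. , -0.1,  0.6,  0.1, -0.1,  0.1]))
f (array([0.556, 3.523, 0.616]), array([-0.8, -0.7,  0.2,  0.1,  0.5,  0.1,  0. ,  0.4]))
```

Emit:
{"fn": "move_arm", "kwargs": {"rows": [[0,0.5,1,0,-0.35],[0,0.5,1.4,0,-0.35],[2,0.5,1.4,0,-0.35],[4,0.5,1.4,0,-0.35],[6,0.5,1.4,0,-0.35],[8,0.5,1.4,0,-0.35],[10,0.5,1.4,0,-0.35],[10,0.5,1.4,0,-0.35]]}}

```text
t: 8.6
ee_pos: [547.2, -73.3, 27.9]
orientation: [-1.898, 0.556, 1.9]
ft_force: [-4.6, -0.3, 8.8]
width: 59.1
```

```bash
python3 look.py g
```

```text
8.6 [547.2 -73.3  27.9] [-4.63 -0.29  8.84] 59.1 box [[-47.7  29.2 -17.1]]
```

View pics/gs.png

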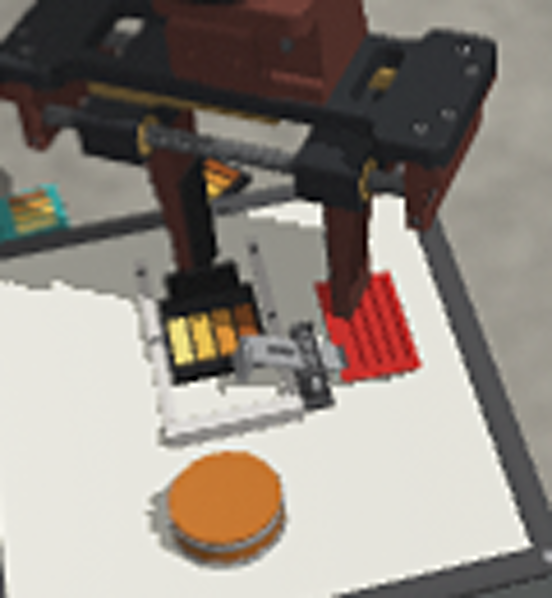

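View pics/gw.png

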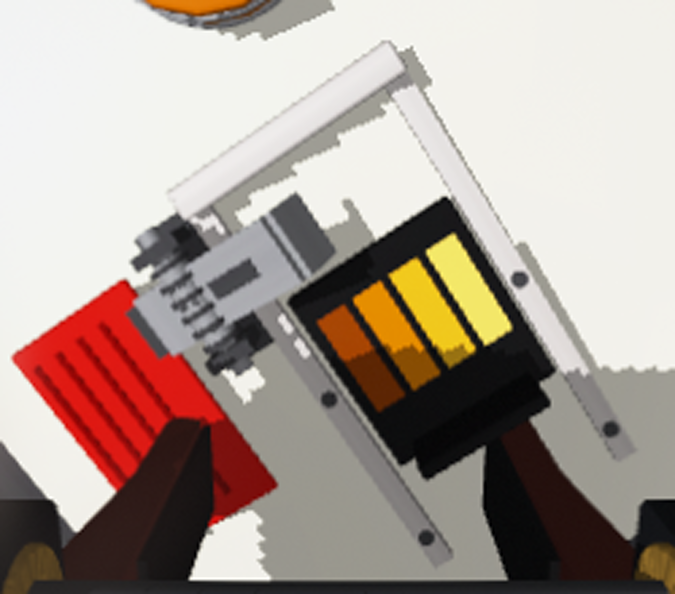

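Emit:
{"fn": "move_arm", "kwargs": {"rows": [[3,0,0.5,0,-0.35],[5,0,0.5,0,-0.35],[7,0,0.5,0,-0.35],[9,0,0.5,0,-0.35],[11,0.2,0.5,0,-0.35],[13,0.2,0.5,0,-0.35],[15,0.2,0.5,0,-0.35],[17,0.2,0.5,0,-0.35],[17,0.2,0.5,0,-0.35]]}}

```text
t: 9.82
ee_pos: [561.8, -72.9, 28.0]
orientation: [-1.894, 0.556, 1.905]
ft_force: [-5.0, 0.1, 7.7]
width: 59.0
```

```bash
python3 look.py i
```

```text
9.825 [561.8 -72.9  28. ] [-4.97  0.06  7.74] 59.0 box [[-33.   29.3 -17. ]]
```

View pics/is.png

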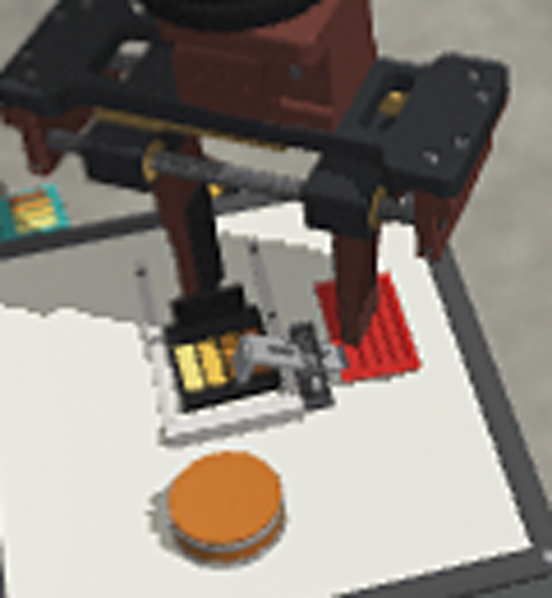

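View pics/iw.png

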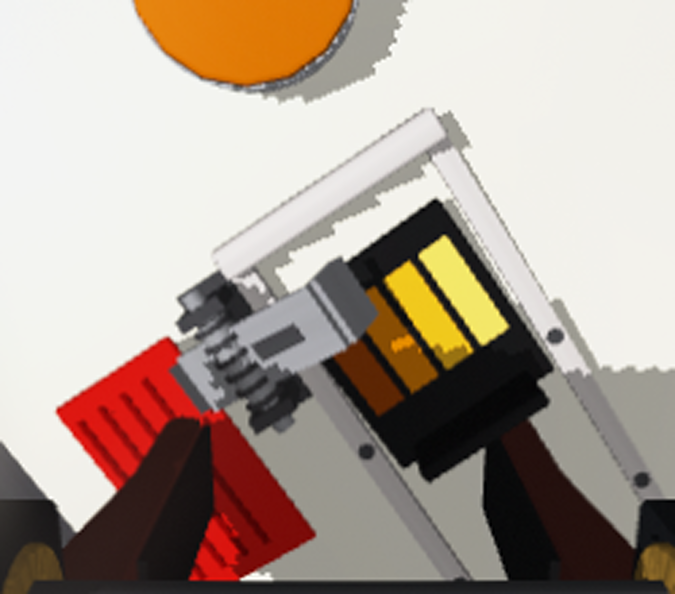

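Emit:
{"fn": "move_arm", "kwargs": {"rows": [[3,0,0.4,0,-0.35],[4.5,0,0.4,0,-0.35],[6,0,0.4,0,-0.35],[7.5,0.1,0.4,0,-0.35],[9,0.1,0.4,0,-0.35],[9,0.1,0.4,0,-0.35]]}}

```text
t: 10.68
ee_pos: [568.4, -72.7, 28.0]
orientation: [-1.89, 0.557, 1.91]
ft_force: [-4.6, -0.8, 8.2]
width: 59.4
```

```bash
python3 look.py j
```

```text
10.675 [568.4 -72.7  28. ] [-4.56 -0.82  8.19] 59.4 box [[-26.4  29.4 -17. ]]
```

View pics/jw.png

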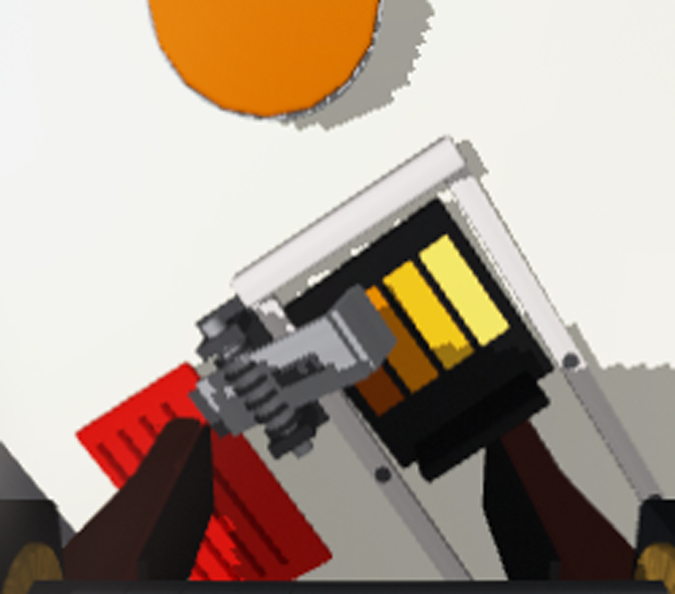

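Emit:
{"fn": "move_arm", "kwargs": {"rows": [[2.5,0,0.3,0,-0.35],[3.2,0,0.3,0,-0.35],[4,0,0.3,0,-0.35],[4.7,0,0.3,0,-0.35],[4.7,0,0.3,0,-0.35]]}}

```text
t: 11.4
ee_pos: [570.6, -72.7, 27.9]
orientation: [-1.886, 0.558, 1.915]
ft_force: [-4.7, -0.3, 8.0]
width: 59.4
```

```bash
python3 look.py k
```

```text
11.4 [570.6 -72.7  27.9] [-4.67 -0.34  8.04] 59.4 box [[-24.2  29.4 -17.1]]
```

View pics/kw.png

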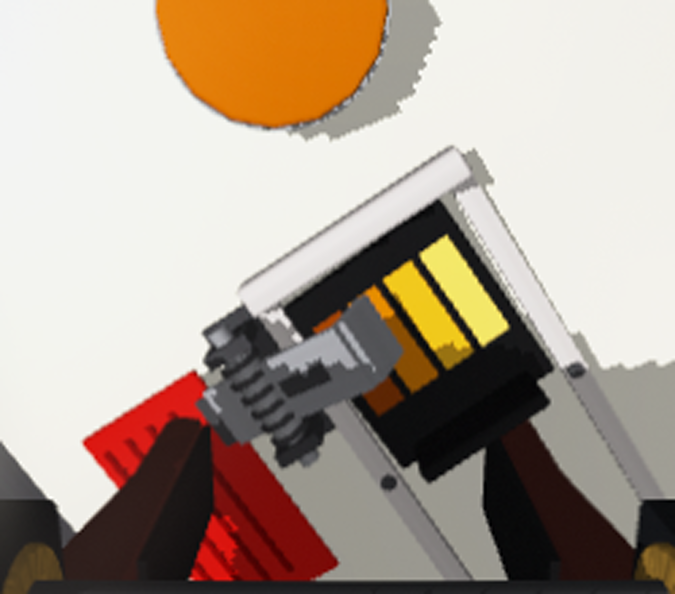

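View pics/ks.png

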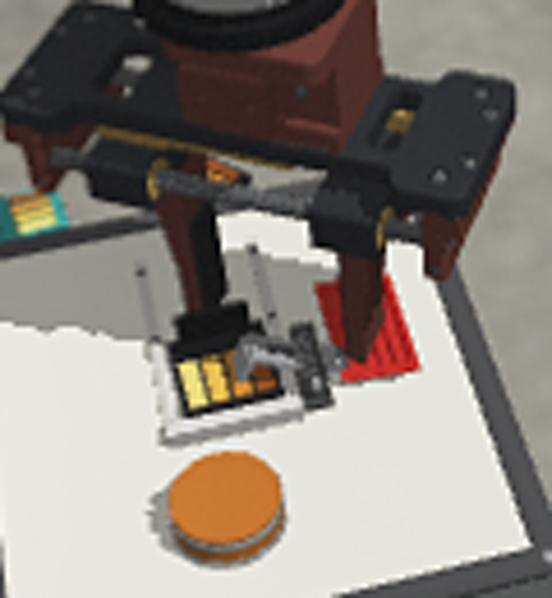

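Emit:
{"fn": "move_arm", "kwargs": {"rows": [[2.5,0,0.4,0,-0.35],[3.2,0,0.4,0,-0.35],[4,0,0.4,0,-0.35],[4,0,0.4,0,-0.35]]}}

```text
t: 12.0
ee_pos: [571.3, -72.5, 27.7]
orientation: [-1.881, 0.559, 1.922]
ft_force: [-7.3, -1.0, 8.3]
width: 58.9
```

```bash
python3 look.py l
```

```text
12.0 [571.3 -72.5  27.7] [-7.34 -0.97  8.32] 58.9 box [[-23.5  29.6 -17.3]]
```

View pics/lw.png

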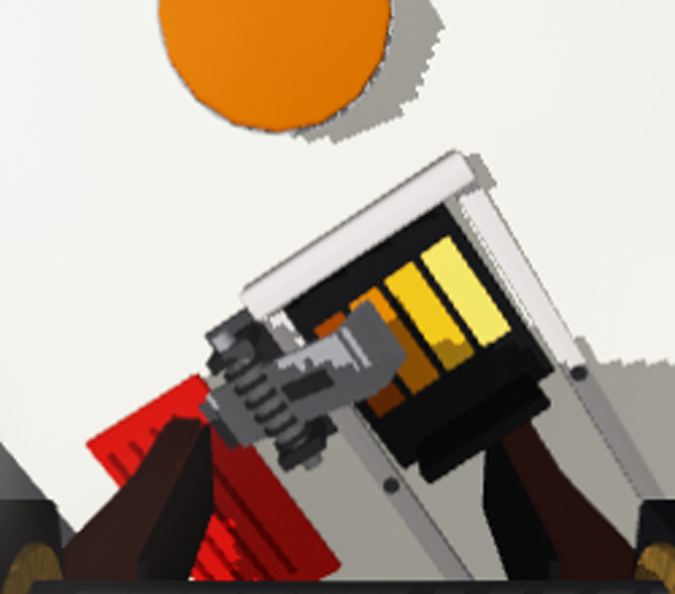

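Emit:
{"fn": "move_arm", "kwargs": {"rows": [[3,0,0.5,0,-0.35],[4,0,0.5,0,-0.35],[5,0,0.5,0,-0.35],[5,0,0.5,0,-0.35]]}}

```text
t: 12.6
ee_pos: [571.5, -72.3, 27.6]
orientation: [-1.872, 0.561, 1.931]
ft_force: [-11.1, -1.3, 13.0]
width: 59.3
```

```bash
python3 look.py m; python3 - <<'E'
import cv2
a=cv2.imread('pics/mw_raw.png')[130:250,230:370]
cv2.imwrite('pics/mz.png',cv2.resize(a,None,fx=5,fy=5,interpolation=cv2.INTER_CUBIC))
E
```

```text
12.6 [571.5 -72.3  27.6] [-11.06  -1.25  13.  ] 59.3 box [[-23.3  29.7 -17.4]]
```

View pics/mz.png

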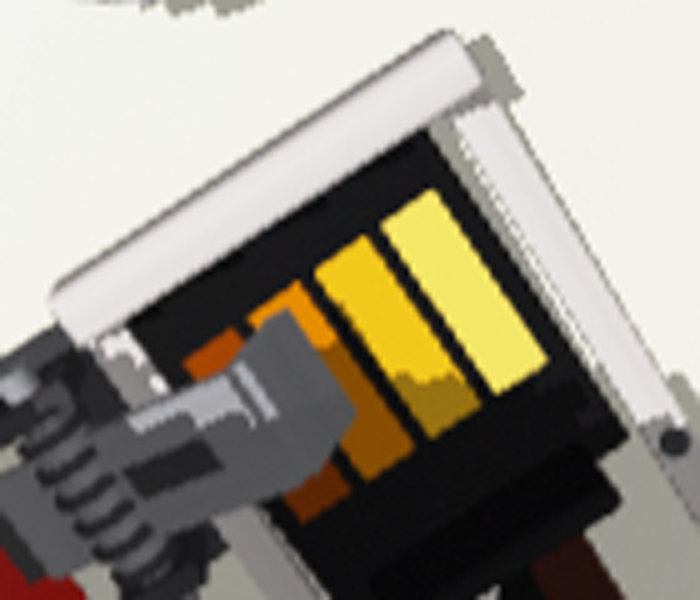

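View pics/ms.png

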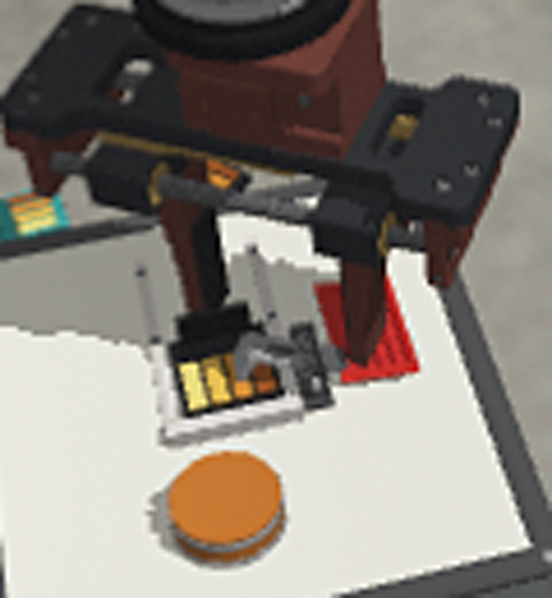

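Emit:
{"fn": "move_arm", "kwargs": {"rows": [[-1,0,0,0,-0.35],[-2.5,0,0,0,-0.35],[-4,0,0,0,-0.35],[-6,0,0,0,-0.35],[-6,0,0,0,-0.35]]}}

```text
t: 13.32
ee_pos: [567.9, -72.5, 28.6]
orientation: [-1.876, 0.56, 1.926]
ft_force: [4.4, 0.7, 7.5]
width: 59.3
```

```bash
python3 look.py n; python3 - <<'E'
import cv2
a=cv2.imread('pics/nw_raw.png')[110:250,220:380]
cv2.imwrite('pics/nz.png',cv2.resize(a,None,fx=4,fy=4,interpolation=cv2.INTER_CUBIC))
E
```

```text
13.325 [567.9 -72.5  28.6] [4.42 0.74 7.53] 59.3 box [[-27.   29.6 -16.4]]
```

View pics/nz.png

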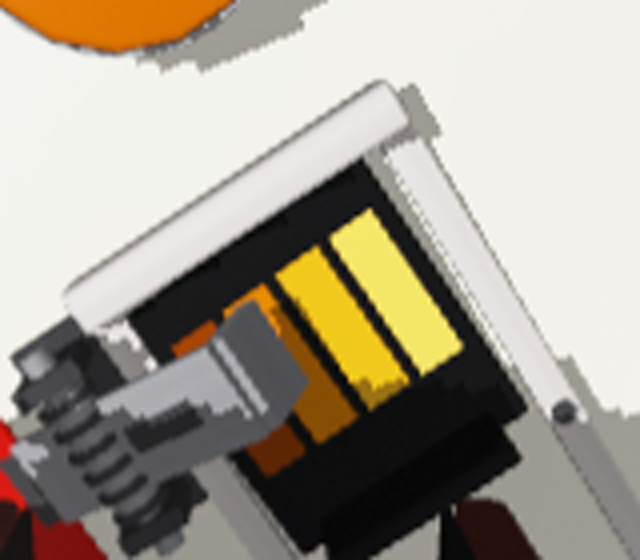

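Emit:
{"fn": "move_arm", "kwargs": {"rows": [[0,0,2,0,-0.35],[0,0,4,0,-0.35],[0,0,6,0,-0.35],[0,0,8,0,-0.35],[0,0,10,0,-0.35],[0,0,13,0,-0.35],[0,0,18,0,-0.35],[0,0,30,0,-0.35],[0,0,50,0,-0.35],[0,0,75,0,-0.35],[0,0,90,0,-0.35],[0,0,90,0,-0.35]]}}

```text
t: 14.92
ee_pos: [568.7, -72.7, 120.0]
orientation: [-1.879, 0.56, 1.923]
ft_force: [0.1, 0.2, 0.0]
width: 59.9
```

```bash
python3 look.py p; python3 - <<'E'
import cv2
a=cv2.imread('pics/pw_raw.png')[60:250,180:400]
cv2.imwrite('pics/pz.png',cv2.resize(a,None,fx=3,fy=3,interpolation=cv2.INTER_CUBIC))
E
```

```text
14.925 [568.7 -72.7 120. ] [0.05 0.16 0.04] 59.9 box [[-26.1  29.5  75. ]]
```

View pics/pz.png

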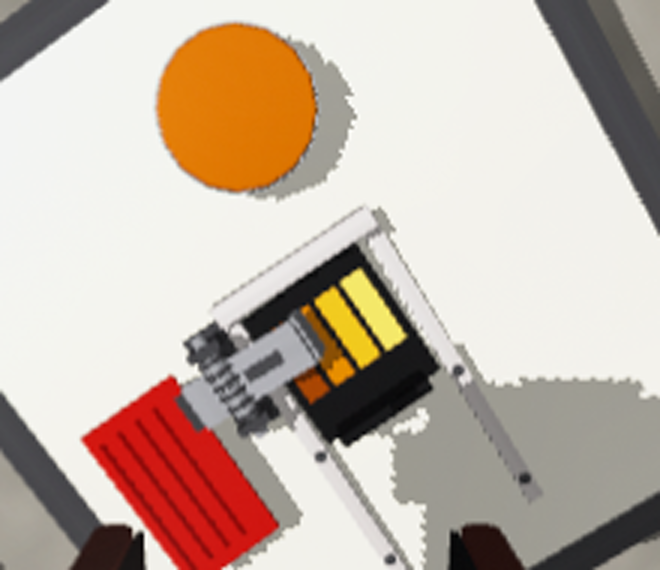

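View pics/ps.png

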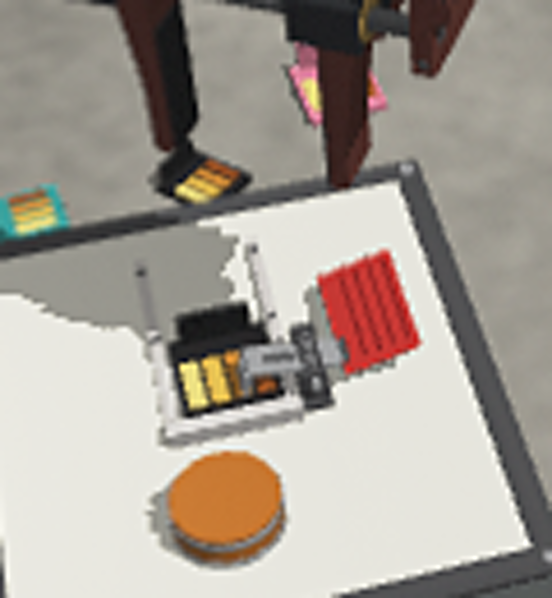

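```bash
python3 - <<'E'
from h import *
d=np.load('p.npz'); c=wristcal(dict(ee_pos=d['pos'],orientation=d['ori']));b=[595.3,-101.7,.016]
C=lambda p:(np.array(p)+.5)/3-.5+[180,60]
for n,p,z in(('front R',(359,245),5),('front L',(245,322),5),('rear R',(438,374),5),('stop top far R',(366,206),9),('stop near R',(380,222),9),('rail end R',(533,498),4)):
    print(n,w2box(b,ray(c,C(p),45+z)).round(1))
from ang import fit
print(fit([(318,275),(389,252),(420,346),(345,374)]))
E
```

```text
front R [[ 12.1 -18.5   5. ]]
front L [[12.  20.5  5. ]]
rear R [[-32. -18.   5.]]
stop top far R [[ 20.3 -25.7   9. ]]
stop near R [[ 14.6 -26.6   9. ]]
rail end R [[-81.7 -22.4   4. ]]
(array([0.25 , 2.198, 0.679]), array([-0.6,  0.1, -0. , -0.4,  0.6,  0.2, -0. , -0.1]))
```

Emit:
{"fn": "move_arm", "kwargs": {"rows": [[-20,0,0,0,-0.35],[-50,10,0,0,-0.35],[-80,20,0,0,-0.35],[-100,30,0,0,-0.35],[-100,30,0,0,-0.35],[-100,30,0,0,-0.35]]}}

```text
t: 15.78
ee_pos: [468.5, -42.7, 118.2]
orientation: [-1.877, 0.56, 1.926]
ft_force: [-0.1, -0.7, 0.2]
width: 59.2
```

```bash
python3 look.py q; python3 - <<'E'
import cv2
a=cv2.imread('pics/qw_raw.png')
cv2.imwrite('pics/qf.png',a)
E
```

```text
15.775 [468.5 -42.7 118.2] [-0.07 -0.66  0.22] 59.2 box [[-125.9   61.    73.2]]
```

View pics/qf.png

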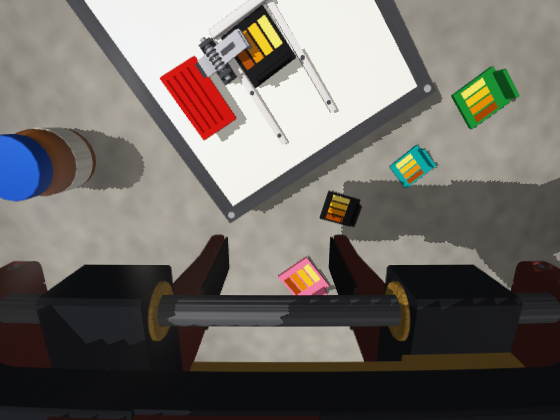

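```bash
python3 - <<'E'
from h import *
a=cv2.imread('pics/qw_raw.png')[0:90,195:310]
cv2.imwrite('pics/qz.png',cv2.resize(a,None,fx=6.5,fy=6.5,interpolation=cv2.INTER_NEAREST))
d=np.load('q.npz'); c=wristcal(dict(ee_pos=d['pos'],orientation=d['ori']));b=[595.3,-101.7,.016]
for P in([14,-10,0],[14,-10,9],[21,-10,9],[14,-10,5],[12.5,-10,5],[-31,-20,5],[-82,-21.5,4]):print(P,((proj(c,box2w(b,P))[0]-[195,0]+.5)*6.5).round(0))
E
```

```text
[14, -10, 0] [382.  87.]
[14, -10, 9] [376.  59.]
[21, -10, 9] [341.   2.]
[14, -10, 5] [379.  72.]
[12.5, -10, 5] [386.  84.]
[-31, -20, 5] [660. 369.]
[-82, -21.5, 4] [887. 730.]
```

View pics/qz.png

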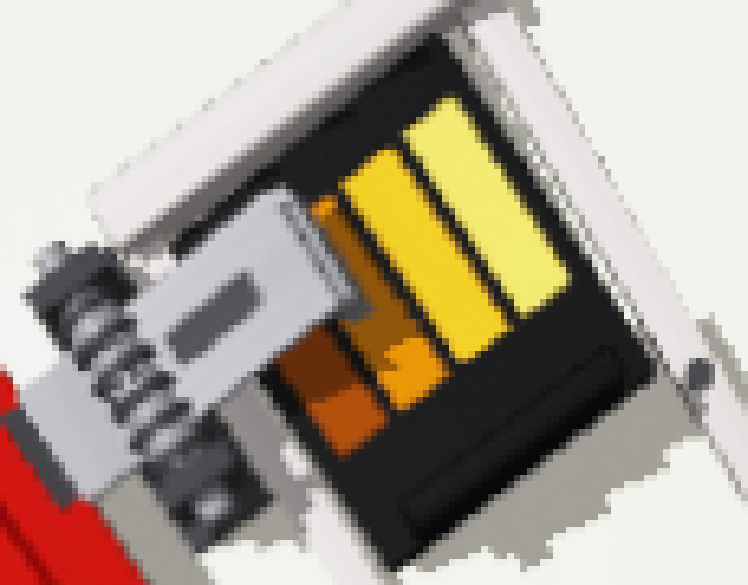

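```bash
python3 - <<'E'
from h import *
a=cv2.imread('pics/qw_raw.png');g=cv2.cvtColor(a,cv2.COLOR_BGR2GRAY)
d=np.load('q.npz'); c=wristcal(dict(ee_pos=d['pos'],orientation=d['ori']));b=[595.3,-101.7,.016]
from scipy.ndimage import map_coordinates as mc
for y in(-14,-10,-5):
    xs=np.arange(23,8,-.5); uv=proj(c,box2w(b,np.c_[xs,0*xs+y,0*xs+5]))
    print(y,list(zip(xs.tolist(),mc(g.astype(float),[uv[:,1],uv[:,0]],order=1).round().astype(int).tolist())))
for y in (-14,):
    for P in([21,y,9],[14,y,9],[14,y,5],[14,y,0]):
        w=proj(c,box2w(b,P))[0]; print(P,w2box(b,ray(c,w,50)).round(1))
E
```

```text
-14 [(23.0, 0), (22.5, 0), (22.0, 0), (21.5, 0), (21.0, 0), (20.5, 0), (20.0, 0), (19.5, 232), (19.0, 231), (18.5, 230), (18.0, 229), (17.5, 228), (17.0, 229), (16.5, 221), (16.0, 196), (15.5, 152), (15.0, 111), (14.5, 97), (14.0, 75), (13.5, 34), (13.0, 19), (12.5, 19), (12.0, 22), (11.5, 27), (11.0, 29), (10.5, 30), (10.0, 30), (9.5, 29), (9.0, 29), (8.5, 29)]
-10 [(23.0, 0), (22.5, 234), (22.0, 229), (21.5, 228), (21.0, 231), (20.5, 232), (20.0, 233), (19.5, 232), (19.0, 232), (18.5, 231), (18.0, 230), (17.5, 230), (17.0, 229), (16.5, 221), (16.0, 196), (15.5, 151), (15.0, 114), (14.5, 98), (14.0, 82), (13.5, 55), (13.0, 31), (12.5, 28), (12.0, 30), (11.5, 30), (11.0, 30), (10.5, 30), (10.0, 30), (9.5, 30), (9.0, 30), (8.5, 30)]
-5 [(23.0, 241), (22.5, 238), (22.0, 232), (21.5, 230), (21.0, 232), (20.5, 233), (20.0, 234), (19.5, 234), (19.0, 232), (18.5, 231), (18.0, 231), (17.5, 230), (17.0, 229), (16.5, 220), (16.0, 197), (15.5, 152), (15.0, 117), (14.5, 99), (14.0, 87), (13.5, 64), (13.0, 35), (12.5, 25), (12.0, 23), (11.5, 27), (11.0, 29), (10.5, 30), (10.0, 30), (9.5, 31), (9.0, 30), (8.5, 30)]
[21, -14, 9] [[ 22.3 -14.6   5. ]]
[14, -14, 9] [[ 15.2 -14.6   5. ]]
[14, -14, 5] [[ 14. -14.   5.]]
[14, -14, 0] [[ 12.5 -13.3   5. ]]
```

```bash
python3 - <<'E'
from h import *
from scipy.ndimage import map_coordinates as mc
b=[595.3,-101.7,.016]
for n in('k','l','m','n','p','q'):
    g=cv2.cvtColor(cv2.imread(f'pics/{n}w_raw.png'),cv2.COLOR_BGR2GRAY).astype(float)
    d=np.load(n+'.npz'); c=wristcal(dict(ee_pos=d['pos'],orientation=d['ori']))
    def prof(y,z,xs):
        uv=proj(c,box2w(b,np.c_[xs,0*xs+y,0*xs+z])); return mc(g,[uv[:,1],uv[:,0]],order=1,mode='nearest')
    out=[]
    for y in(-14,-13,-12,-11,-10):
        xs=np.arange(20,5,-.1)
        p=prof(y,9,xs); i=np.where((p[:-1]>=140)&(p[1:]<140))[0]; s=xs[i[0]] if len(i) else np.nan
        xs2=np.arange(12,-22,-.1); p=prof(y,5,xs2)
        i=np.where((p[:-1]<110)&(p[1:]>=110)&(xs2[1:]<s-3))[0]; w=xs2[i[0]] if len(i) else np.nan
        j=np.where((p[:-1]>=110)&(p[1:]<110)&(xs2[1:]<w-3))[0]; e=xs2[j[0]] if len(j) else np.nan
        out.append((s,w,e))
    o=np.array(out);print(n,'stop edge(z9)',o[:,0].round(1),'win front',o[:,1].round(1),'win rear',o[:,2].round(1),'stop-win',np.nanmedian(o[:,0]-o[:,1]).round(2))
E
```

```text
k stop edge(z9) [14.2 14.2 14.2 14.2 14.3] win front [6.4 6.2 6.4 6.2 6.2] win rear [-18.2 -18.2 -18.3 -18.3 -18.4] stop-win 8.0
l stop edge(z9) [14.2 14.3 14.2 14.3 14.2] win front [7.  6.9 6.9 6.8 6.8] win rear [-17.7 -17.6 -17.8 -17.5 -17.5] stop-win 7.4
m stop edge(z9) [14.3 14.2 14.3 14.2 14.3] win front [7.1 7.1 7.  6.9 7. ] win rear [-17.5 -17.5 -17.5 -17.5 -17.4] stop-win 7.3
n stop edge(z9) [14.3 14.2 14.2 14.2 14.2] win front [6.8 6.9 6.8 6.8 6.7] win rear [-17.6 -17.8 -17.6 -17.8 -17.7] stop-win 7.4
p stop edge(z9) [14.3 14.2 14.1 14.4 14.2] win front [7.  7.  6.8 7.  7. ] win rear [-17.7 -17.8 -17.6 -17.8 -17.8] stop-win 7.3
q stop edge(z9) [14.2 14.2 14.2 14.2 14.2] win front [7.5 7.4 7.3 7.3 7.3] win rear [-17.1 -17.2 -17.3 -17.2 -17.1] stop-win 6.9
```

```bash
python3 - <<'E'
from h import *
o=ctrl.get_obs();print(o['t'],o['ft_force'].round(2),o['qvel'].round(3));print(ctrl.close_job())
E
```

```text
15.875 [0.56 0.14 0.24] [-0.001 -0.002  0.002  0.     0.004  0.002]
the job is handed in; nothing more can be done
None
```

The amber slide is home against the end stop with the clip resting on it, and I handed the job in at about 15.9 s. I have no verdict back.

**What I did:** One fingertip pressed the red paddle and held it down, with the clip at roughly 0.45–0.5 rad. The other fingertip pushed the larger black slide by its tab, under the raised lip, to the stop. I then drew the pushing finger back a few mm while the paddle was still down, raised the gripper so the clip came down, and moved the arm clear.

**Last checks:**
- **Slide home:** In the final push the resistance along x rose from about 5 N to 11 N with no real motion (0.2 mm).
- **Slide stayed put:** The distance from the stop's edge to the slide's windows was 7.3–7.4 mm under that push, after backing off, and after the clip came down.
- **Clip:** The clip angle read 0.25 from the picture. The same reading gave 0.06 at rest, so this agrees with 0.19, the lip resting on the slide.
- **Contact:** The wrist force at the end was close to zero. I did not measure the cell, the bottle or the jar again, but nothing touched them.

**Disagreements:**
- **Fingertip position:** The fingertips turned out to be about 25 mm short of the stated TCP, so I set heights from contact force and pictures instead.
- **Slide front edge:** One picture put it about 2 mm short of the stop, at x = 12. A later, clearer view from behind the slide put it at x = 13.75, so any gap is no more than about 0.7 mm, near the limit of what I can measure.

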